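# Proof-pull a prop drumstick's glued knuckle on the sprung slide gauge

## Robot

A 6-joint arm with a two-finger parallel gripper is mounted at the origin on the work surface. World frame = base frame: x ahead of the robot, y to its left, z up, the work surface at z = 0. Lengths are in mm, angles in rad, forces in N, time in s.
With the tool pointing down it reaches from about 350 to 775 mm from the base axis. Payload 7.3 kg.
Tool frame: the origin (TCP) lies on the centre line of the jaws, within the pads' length; the fingertips stand 14 mm ahead of it and the grasp point (between the pads) lies 5 mm behind it; z points along the fingers, y is the line along which they close (so a half turn about z gives the same grasp; the last joint's range is limited). The gripper opens to 92 mm and grips with 3 to 60 N. Pads are 19 mm wide; open, the fingers measure 130 mm over their backs; the gripper's body (75 mm by 190 mm) begins 47 mm behind the grasp point.
Start: joints at [-1.475, 0.342, 1.524, -0, 1.275, -0.146], TCP at [125.733, -509.74, 240.741] pointing down, gripper open.
Joint ranges: [-2.53, 2.53], [-0.77, 2.02], [0.04, 2.7], [-1, 4.14], [0.28, 2.66], [-3.11, 3.11]. Speed limits (rad/s): [2.57, 2.57, 3.14, 3.14, 3.14, 3.14].

## Interface

Orientations are given as [roll, pitch, yaw] about the fixed x, y, z axes, in that order (R = Rz(yaw) Ry(pitch) Rx(roll)).
In Python, from plant import get_obs, capture, bot, spot_in, trace, pinpoint gives the robot as it stands.
- The arm moves only by the tool play_rows, never from a script. Its argument "rows" is a list of rows, each a list of 2 entries, a list of its own where there are three numbers: the shift along the world's x, y, z in units of 3 cm (1.0 is 3 cm), then the turn, a rotation vector about the world's x, y, z in units of 8 degrees (1.0 is 8 degrees). A call has 1 to 12 rows; each row shifts and turns the commanded pose from where the row before left it; what a row does not reach is not made up. A row lasts 1/8 s, in which the tool goes at most 62.5 mm and 10.7 degrees, less where a joint would pass 70% of its speed; a pose out of reach is approached as far as the arm can. A call with a number of a shift or a turn outside -1 to 1 is refused whole. A call with a gripper value outside its range is refused whole. "hand" is the opening, from -1 (shut) to 1 (fully open), set as the call begins (left out, the last holds). The fingers move at their own pace and stop on an object; the grip force is fixed at half the most. Time passes only in rows, so rows that do not move let the fingers close. It gives the time, the measured TCP pose, the force, the opening and the grip force at its end, in the units of the state.
- get_obs(): the state, without advancing time (a new reading comes with each control period).
- capture(name): name is "side" or "top" or "wrist"; returns a dict with "frame" (384x512x3 uint8, red, green, blue), "fov_y" (degrees; the focal length in pixels is half the picture's height over the tangent of half this angle, whatever the lens; pixels are square), "cx", "cy" (the principal point, pixels), "rvec" (rotation vector, rad) and "tvec" (3), from world to camera coordinates, as OpenCV has them; the wrist camera has in their place "hand_eye" (4x4, takes a point from camera to tool coordinates, whose origin is the TCP and whose axes are the flange's). Camera axes: x right, y down, z forward; pixel columns grow to the right and rows downward; lengths in mm; the calibration is good to about 2 mm. A picture is of the moment at which its call begins: read the wrist's pose just before it. There is no depth.
- bot.close_job(): hands the job in; it is judged then, once.
Trained networks look in the newest picture that a camera, given by its name, has taken for a name from the list of things; names that differ only in an ending like _2 or _b are one class to them, and where a whole thing is asked for, a point or a joint stands for the part that bears it (a point fixed in the world has none). Each returns a list of dicts, best first, with "p" (0 to 1); they miss things now and then, are a little off and sometimes report something else, mostly with a low value. They report only what shows in the picture. A call takes as long as a camera call.
- spot_in(query, camera): "at" ([row, column] in pixels, amid what is visible of it).
- trace(query, camera): "mask" (384x512 bool, what is visible of it) and "at" ([row, column] in pixels, amid what is visible of it).
- pinpoint(query, camera): "at" ([row, column] in pixels: a listed point, or the origin of a listed thing).
The state is a dict: "time": time; "joint_positions": joint angles; "dq": joint speeds; "tau": joint torques, N m; "tool_pos": TCP position; "tcp_rot": TCP orientation; "contact_force": force on the tool from outside, world axes, zero at the start; "moment": the same for the moment, N m; "grip_width": finger opening in mm; "finger_force": force on a finger pad.
Only numpy, scipy, OpenCV 4.12 (cv2) and the standard library are available. Lean on these libraries where they do the work, as an engineer would, in place of code of your own. Each camera call takes 0.05 s, during which the arm holds its last target. There are 200 camera calls.

## Task

Test the glued knuckle of the loose prop drumstick: lower its thin shank into the fork of the sloping pull gauge with the knuckle behind the fork, and pull the drumstick straight down the slope, in line with the gauge, until the fork's pointer is level with the index clip (do not pull past it), and hold it there for a good second. Then ease the slide fully home without letting it snap back, lift the drumstick out, and gently lay it lengthwise in the tray pocket that has the white card. Leave the finished drumstick and the other things on the bench where they are.

Things in the scene. Friction and masses are not known exactly. Their poses are not given: they have to be found in the camera images.
- drumstick: loose brown carved-foam drumstick on the cutting mat, firm, 185 mm long, 0.11 to 0.20 kg. Origin at mid-length on its centre line, 21 mm above what it lies on; x along it to the knuckle, z up. Along x (mm): end block 30 square to -72.5, meat 42 x 42 with flat sides -72.5 to -2.5, neck 30 square to 17.5, round shank 18 across to 67.5, knuckle to 92.5 (44 wide in y, 34 in z)
- meat (a point): centre of the drumstick's 42 x 42 mm meat (where to grip), on its centre line, 37.5 mm from the origin towards -x
- knuckle (a point): on the drumstick's centre line, at the inner face of the knuckle (the face towards the meat), 67.5 mm from the origin towards +x
- gauge: fixed pull gauge, base 250 x 90 mm. Origin under the base's middle; x horizontal, to its high end. An aluminium bed 70 mm wide, 320 mm long slopes up to +x at 30 degrees; its near end is 20 mm and its top surface at the origin 95 mm above the bench. A black spring housing, 50 mm tall, stands on the top end; the fork slides down the slope out of it
- gauge_slide (a joint): how far the fork is pulled down the slope (m): 0 fully home, 0.085 at the stop. Spring: about 3 N at home plus 150 N/m, damped (15 N s/m)
- pointer (a point): pointer: two 4 mm thick tabs at the foot of the steel fork. Site on the gauge's centre line, mid-thickness of the fork, 12.5 mm above the bed; x up the slope, y across, z square to the bed. Fork (mm): x -4 to 4, slot open to +z, 28 wide, its floor at z 23.5 (a shank lying on it is centred at z 32.5), prongs 12 wide to z 64.5. Behind it 52 is free to the housing, over a rod below z 6.5
- index (a point): index clip of steel round both edges of the bed, 5 mm thick, standing 38 to 52 mm either side of the centre line, 35 to 60 mm down the slope from the pointer's home; stays put. Height and axes as the pointer's: pointer and index are level when the points coincide. The pointer's x in this frame is what is still to pull (negative: past it)
- tray: fixed grey open tray 230 (x) x 220 (y) x 14 mm tall, walls and floor 5 mm, divided by a wall along x into two pockets 220 x 102.5 mm side by side in y, centres 53.75 mm either side of the origin; origin under its centre on the bench
- card: flat white card 120 x 75 mm on the floor of one of the two pockets (either one), fixed. Origin at the centre of that pocket on its floor, 5 mm above the bench; x along the pocket
- finished_leg: a finished drumstick of the same shape lying in the other pocket; leave it alone. Axes as for the drumstick
- pen: bystander: white pen 140 mm long lying on the bench; origin under its middle
- tape_roll: bystander: cardboard ring 84 mm across, 24 mm tall; origin at the centre of its underside
- glue: bystander: white bottle 56 mm across, 150 mm tall; origin at the centre of its underside
- paint_jar: bystander: brown jar 64 mm across, 75 mm tall; origin at the centre of its underside
- brush: bystander: brush 180 mm long lying on the bench; origin under its middle
- cup: bystander: white cup 80 mm across, 100 mm tall; origin at the centre of its underside
- foam_plug: bystander: foam cylinder 60 mm across, 45 mm tall; origin at the centre of its underside

How it is judged (in metres and radians):
On the way, in this order (a step that is already met when the one before it is completed fails the run):
1. the drumstick, hooked in the fork and in line with the gauge, holds the pointer level with the index (within 5 mm) for 0.8 s (x of pointer in the frame of index between -0.005 and 0.005 m and x of knuckle in the frame of pointer between -0.004 and 0.014 m and y of knuckle in the frame of pointer between -0.014 and 0.014 m and z of knuckle in the frame of pointer between 0.02 and 0.06 m and angle between the x axis of drumstick and the x axis of pointer, either way round below 0.2 rad), for 0.8 s.
2. the slide is eased fully home (within 4 mm) (value of joint gauge_slide below 0.004 m), for 0.1 s.
At the end, for the whole second after the job is handed in: The drumstick lies flat and at rest, lengthwise (either way round), on the floor of the pocket with the card: its middle within 30 mm along and 40 mm across of the pocket's centre; the gauge's slide is home within 4 mm (x of drumstick in the frame of card between -0.03 and 0.03 m and y of drumstick in the frame of card between -0.04 and 0.04 m and z of drumstick in the frame of card between 0.01 and 0.03 m and angle between drumstick's own x axis and vertical between 1.42 and 1.72 rad and angle between the x axis of drumstick and the x axis of card, either way round below 0.4 rad and linear speed of drumstick below 0.02 m/s and value of joint gauge_slide below 0.004 m); the robot touches nothing.
It fails at once if the pointer is pulled more than 12 mm past the index (x of pointer in the frame of index below -0.012 m).
It fails at once if the slide snaps back (faster than 0.4 m/s) (velocity of joint gauge_slide below -0.4 m/s).
It fails at once if the drumstick is dropped or thrown into the pocket (over 0.7 m/s there) (x of drumstick in the frame of card between -0.08 and 0.08 m and y of drumstick in the frame of card between -0.05 and 0.05 m and z of drumstick in the frame of card below 0.06 m and linear speed of drumstick above 0.7 m/s).
It fails at once if the finished drumstick is displaced by more than 30 mm (distance of finished_leg from where it was at the start of the episode above 0.03 m).
It fails at once if a bystander is displaced by more than 30 mm (distance of any of pen, tape_roll, glue, paint_jar, brush, cup, foam_plug from where it was at the start of the episode above 0.03 m).
It also fails if it takes over 64 s, if anything falls off the work surface, if the arm or the gripper's body presses on something with over 40 N, if the wrist force passes 120 N, or if a joint passes its speed limit or range.

## Working session

There is one attempt and no reset: what is moved stays moved. The work goes in short steps, Python scripts to look and compute and a tool call to move; the robot and the scene stay as the last step left them, time stands still between calls to the robot, and variables do not carry over. Pictures are saved under pics/ and viewed, at most 10 in all, crops included, and the job is handed in when it is done.

Besides the shell and the picture viewer there is one more tool, called after "Call:" as a command line: name --argument value ..., lists and objects as JSON in quotes. play_rows: Moves the arm, as the interface text tells. Shifts and turns lie within -1 to 1; 1 stands for 3 cm of shift or 8 degrees of turn. Its arguments: {"type":"object","properties":{"rows":{"type":"array"},"hand":{"type":"number"}},"required":["rows"]}

```bash
ls; mkdir -p pics; cat > h.py <<'E'
import numpy as np,cv2
from plant import get_obs,capture,bot,spot_in,trace,pinpoint
from scipy.spatial.transform import Rotation as Ro
def cam(name):
    o=get_obs(); c=capture(name); f=c["frame"]
    F=f.shape[0]/2/np.tan(np.radians(c["fov_y"])/2)
    K=np.array([[F,0,c["cx"]],[0,F,c["cy"]],[0,0,1]])
    if "hand_eye" in c:
        T=np.eye(4);T[:3,:3]=Ro.from_euler('xyz',o["tcp_rot"]).as_matrix();T[:3,3]=o["tool_pos"]
        M=np.linalg.inv(T@np.array(c["hand_eye"]));R,t=M[:3,:3],M[:3,3]
    else:
        R=cv2.Rodrigues(np.array(c["rvec"],float))[0];t=np.array(c["tvec"],float).ravel()
    return dict(f=f,K=K,R=R,t=t)
def ray(c,at):
    d=c["R"].T@np.linalg.inv(c["K"])@np.array([at[1],at[0],1.]);return -c["R"].T@c["t"],d/np.linalg.norm(d)
def onz(c,at,z):
    o,d=ray(c,at);return o+d*(z-o[2])/d[2]
def tri(cs,ats):
    A=np.zeros((3,3));b=np.zeros(3)
    for c,a in zip(cs,ats):
        o,d=ray(c,a);P=np.eye(3)-np.outer(d,d);A+=P;b+=P@o
    x=np.linalg.solve(A,b);return x,[np.linalg.norm(np.cross(x-ray(c,a)[0],ray(c,a)[1])) for c,a in zip(cs,ats)]
def proj(c,p):
    q=c["K"]@(c["R"]@np.array(p,float)+c["t"]);return q[1]/q[2],q[0]/q[2]
def save(c,n): cv2.imwrite("pics/"+n,c["f"][:,:,::-1])
E
cat > a.py <<'E'
from h import *
np.set_printoptions(precision=1,suppress=True)
C={n:cam(n) for n in("top","side")}
for n in C:save(C[n],n+"0.png")
for q in "drumstick meat knuckle gauge pointer index tray card finished_leg pen tape_roll glue paint_jar brush cup foam_plug".split():
    P={n:pinpoint(q,n) for n in C}
    for n in C: print(q,n,[(np.round(r["at"],1).tolist(),round(r["p"],2),onz(C[n],r["at"],0 if q not in("drumstick","meat","knuckle") else 21)[:2]) for r in P[n][:2]])
    if all(P.values()):print("   tri",*tri(list(C.values()),[P[n][0]["at"] for n in C]))
for n in C:print(n,-C[n]["R"].T@C[n]["t"],C[n]["K"][0,0])
E
python3 a.py
```

```text
pics
drumstick top [([195.7, 164.7], 0.7, array([530.7, 284.1]))]
drumstick side [([292.9, 163.5], 0.73, array([545. , 287.6])), ([357.8, 255.4], 0.43, array([310.8, 289.3]))]
   tri [535.2 286.6  28.3] [np.float64(6.497487595134639), np.float64(6.497487595134626)]
meat top [([206.6, 158.7], 0.6, array([499.2, 300.9]))]
meat side [([305.5, 176.4], 0.63, array([502.7, 293.7]))]
   tri [498.3 297.6  31.1] [np.float64(0.8202824411799484), np.float64(0.8202824411799515)]
knuckle top [([168.5, 165.7], 0.87, array([609.8, 282.5])), ([131.7, 189.5], 0.35, array([717.8, 214.4]))]
knuckle side [([278.4, 146.2], 0.75, array([601.2, 283.2]))]
   tri [608.4 282.3  13.9] [np.float64(2.940116166286428), np.float64(2.94011616628634)]
gauge top [([168.1, 241.6], 0.76, array([613.1,  63.1]))]
gauge side []
pointer top [([140.8, 236.5], 0.83, array([694.6,  78.5])), ([163.7, 244.1], 0.74, array([626.2,  55.7]))]
pointer side [([173.0, 184.8], 0.75, array([789.6, -45.1]))]
   tri [667.2  66.5 137.6] [np.float64(0.9159698779083618), np.float64(0.9159698779084949)]
index top []
index side [([190.9, 201.1
[... 1717 characters left out ...]
0597217627)]
brush top []
brush side [([195.4, 370.4], 0.64, array([ 299.9, -265.4]))]
cup top [([128.0, 377.9], 0.88, array([ 731.3, -338.9]))]
cup side [([132.4, 252.4], 0.61, array([ 744.4, -333.9]))]
   tri [ 736.7 -334.7    2.1] [np.float64(6.834633388571084), np.float64(6.834633388571466)]
foam_plug top [([132.5, 190.4], 0.97, array([720., 216.])), ([196.3, 367.7], 0.18, array([ 529.7, -305.5]))]
foam_plug side [([277.4, 144.9], 0.73, array([619.1, 275.6])), ([239.6, 134.7], 0.66, array([720.3, 213.6]))]
   tri [ 735.5  232.9 -148.6] [np.float64(20.285588254398974), np.float64(20.285588254399173)]
top [ 473.   -16.5 1145.8] 391.20431985667915
side [156.1 526.5 707.2] 367.02086113975423
```

```bash
python3 -c "
import cv2
t=cv2.imread('pics/top0.png')[90:300,110:430];s=cv2.imread('pics/side0.png')[100:310,90:410]
import numpy as np
cv2.imwrite('pics/v1.png',cv2.resize(t,(800,525),interpolation=2));cv2.imwrite('pics/v2.png',cv2.resize(s,(800,525),interpolation=2))"
```

```text
(no output)
```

View pics/v1.png

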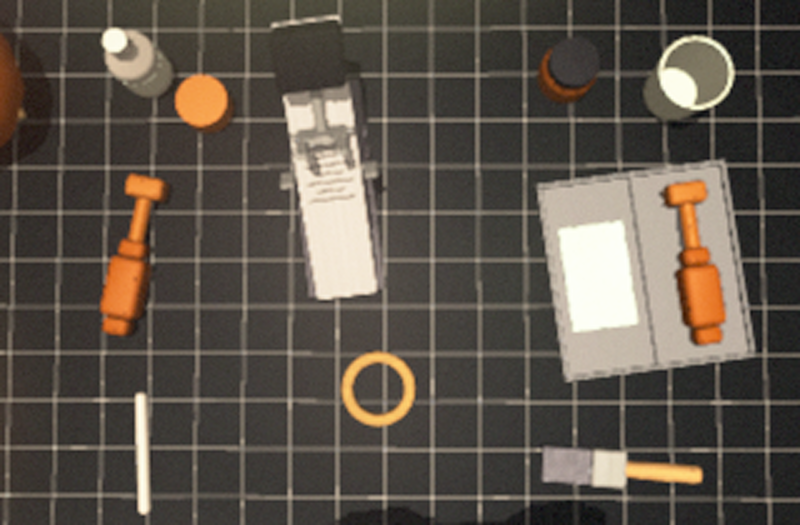

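View pics/v2.png

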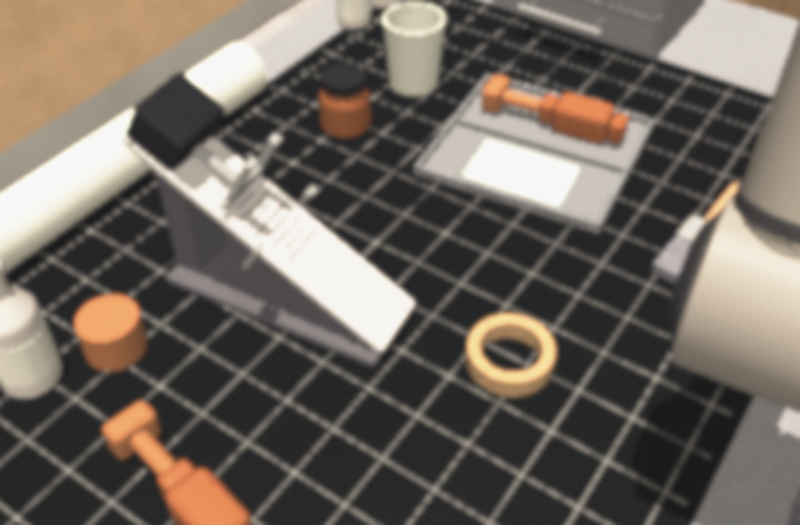

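The top view shows the drumstick at v1 (103–165, 175–335), the gauge in the middle rising away from the robot, and the card in the left (+y) tray pocket. The side view agrees, with the fork at v2 (250,185) and the clip just down-slope of it. Next I'll look closer with the wrist camera, on the way over the tray and gauge.

Call:
play_rows --rows '[[[1,0.7,0.5],[0,0,0]],[[1,0.7,0.5],[0,0,0]],[[1,0.7,0.5],[0,0,0]],[[1,0.7,0.5],[0,0,0]],[[1,0.7,0.5],[0,0,0]],[[1,0.7,0.5],[0,0,0]],[[1,0.7,0.5],[0,0,0]],[[1,0.7,0.5],[0,0,0]],[[1,0.7,0.5],[0,0,0]],[[1,0.7,0.5],[0,0,0]],[[0,0,0],[0,0,0]]]' --hand 1

```text
time: 3.08
tool_pos: [427.4, -298.6, 391.7]
tcp_rot: [3.14, -0.002, 0.245]
contact_force: [-0.4, -0.2, -0.1]
grip_width: 91.8
finger_force: 0.0
```

```bash
cat > b.py <<'E'
from h import *
import sys
np.set_printoptions(precision=1,suppress=True)
c=cam("wrist");save(c,sys.argv[1]);o=get_obs()
print(o["time"],o["tool_pos"],np.round(o["tcp_rot"],3),"cam",-c["R"].T@c["t"],"axes",c["R"])
print("center z0",onz(c,(192,256),0))
for a in sys.argv[2:]:
    q,z=a.split(":")
    for r in pinpoint(q,"wrist")[:2]:print(q,np.round(r["at"],1),round(r["p"],2),onz(c,r["at"],float(z)))
E
python3 b.py w1.png tray:0 card:5 finished_leg:26 gauge:0 pointer:138 index:115; python3 -c "
from h import *;print(np.round(capture('wrist')['hand_eye'],3))"
```

```text
3.125 [ 426.3 -299.3  390.8] [ 3.1 -0.   0.2] cam [ 495.6 -281.3  535.6] axes [[ 0.2 -1.   0. ]
 [-0.9 -0.2  0.3]
 [-0.3 -0.1 -1. ]]
center z0 [ 351.2 -315.4    0. ]
tray [104.  270.5] 0.79 [ 527.3 -300.1    0. ]
card [ 98.7 243.9] 0.83 [ 524.1 -248.9    5. ]
finished_leg [107.8 299.2] 0.59 [ 532.1 -351.8   26. ]
[[-0.0000e+00 -9.6500e-01 -2.6100e-01  7.0535e+01]
 [ 1.0000e+00 -0.0000e+00  0.0000e+00  2.2000e-02]
 [-0.0000e+00 -2.6100e-01  9.6500e-01 -1.4389e+02]
 [ 0.0000e+00  0.0000e+00  0.0000e+00  1.0000e+00]]
```

Call:
play_rows --rows '[[[0.4,1,0.1],[0,0,0]],[[0.4,1,0.1],[0,0,0]],[[0.4,1,0.1],[0,0,0]],[[0.4,1,0.1],[0,0,0]],[[0.4,1,0.1],[0,0,0]],[[0.4,1,0.1],[0,0,0]],[[0.4,1,0.1],[0,0,0]],[[0.4,1,0.1],[0,0,0]],[[0.4,1,0.1],[0,0,0]],[[0.4,1,0.1],[0,0,0]],[[0.4,1,0.1],[0,0,0]],[[0,0,0],[0,0,0]]]'

```text
time: 4.97
tool_pos: [558.1, 31.5, 423.4]
tcp_rot: [-3.141, 0.0, 0.244]
contact_force: [-0.7, -0.3, -0.2]
grip_width: 91.6
finger_force: 0.0
```

```bash
python3 b.py w2.png gauge:0 pointer:138 index:115; python3 -c "
import cv2
cv2.imwrite('pics/v3.png',cv2.resize(cv2.imread('pics/w2.png'),(768,576),interpolation=2))"
```

```text
5.025 [557.8  30.4 423.4] [3.1 0.  0.2] cam [626.6  48.5 567.3] axes [[ 0.2 -1.   0. ]
 [-0.9 -0.2  0.3]
 [-0.3 -0.1 -1. ]]
center z0 [472.3  13.4   0. ]
gauge [115.5 253.6] 0.95 [628.9  57.2   0. ]
pointer [ 89.4 252.7] 0.74 [664.9  65.5 138. ]
```

View pics/v3.png

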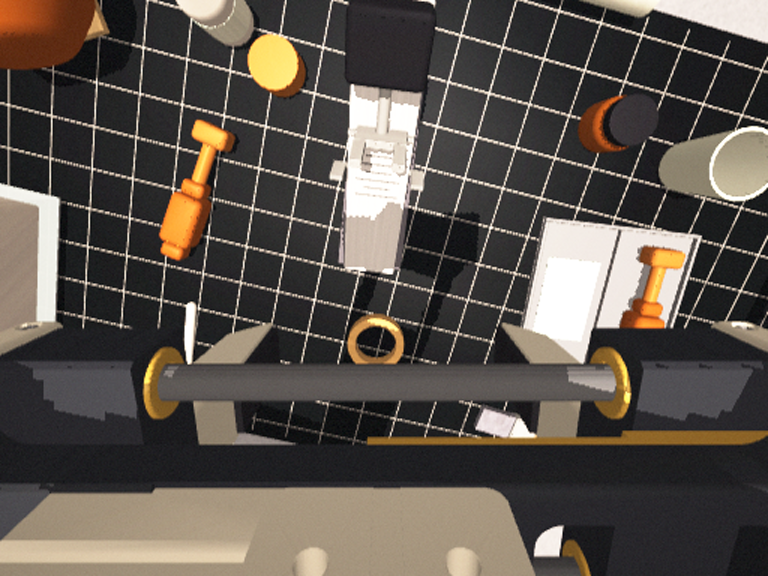

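The wrist view is sharp. The bed's near corners are at v3 (342,270) and (399,270), the clip tabs at about (337,170) and (418,180), the fork around (380,145), and the drumstick runs from (173,255) to (213,135). I'll fit the model and overlay it.

```bash
cat > g.py <<'E'
from h import *
from scipy.optimize import least_squares
np.set_printoptions(precision=1,suppress=True)
C={n:cam(n) for n in("wrist","top","side")}
save(C["wrist"],"w3.png")
S=np.sin(np.pi/6);Cc=np.cos(np.pi/6)
def G(p,loc): # gauge frame->world
    x,y,a=p[:3];c,s=np.cos(a),np.sin(a);return np.array([x+c*loc[0]-s*loc[1],y+s*loc[0]+c*loc[1],loc[2]])
def slope(u,v,w): return np.array([u*Cc-w*S,v,95+u*S+w*Cc])
obs=[]
for n in C:
    for q in("pointer","gauge","index"):
        r=pinpoint(q,n);print(n,q,[(np.round(k["at"],1),round(k["p"],2)) for k in r[:2]])
        if r and r[0]["p"]>.5: obs.append((n,q,r[0]["at"]))
pts={"nl":(180,228),"nr":(180,266)}
def loc(q,p): return {"pointer":slope(p[3],0,12.5),"index":slope(p[4],0,12.5),"gauge":np.zeros(3),"nl":slope(-150,35,0),"nr":slope(-150,-35,0)}[q]
al=obs+[("wrist",k,v) for k,v in pts.items()]
f=lambda p:np.concatenate([(np.array(proj(C[n],G(p,loc(q,p))))-at)*(.4 if q=="gauge" else 1) for n,q,at in al]+[[(p[3]-p[4]-47)/30]])
r=least_squares(f,[615,62,.13,64,20],loss="soft_l1");print("gauge x y yaw sp si",r.x[:2],round(r.x[2],3),r.x[3:])
for (n,q,at) in al:print(n,q,np.array(proj(C[n],G(r.x,loc(q,r.x))))-at)
p=r.x;print("pointer",G(p,loc("pointer",p)))
im=cv2.resize(C["wrist"]["f"][:,:,::-1][0:190,190:320],None,fx=4,fy=3*4/3,interpolation=2)
def dot(P,col):
    a=proj(C["wrist"],P);cv2.circle(im,(int((a[1]-190+.5)*4),int((a[0]+.5)*4)),2,col,-1)
for u in(-150,-100,-50,0,50,100,170):
    for v in(-35,35):dot(G(p,slope(u,v,0)),(0,0,255))
for v in(-26,-14,14,26):dot(G(p,slope(p[3],v,64.5)) ,(0,255,0));dot(G(p,slope(p[3],v,23.5)) ,(0,255,255))
for v in(-52,-38,38,52):dot(G(p,slope(p[4],v,12.5)),(255,0,0))
cv2.imwrite("pics/v4.png",im[:600])
for q,z in(("drumstick",21),("meat",21),("knuckle",21)):
    for n in C:print(q,n,[(onz(C[n],k["at"],z)[:2],round(k["p"],2)) for k in pinpoint(q,n)[:1]])
for q,z in(("card",5),("drumstick",21)):
    for n in C:
        t=trace(q,n)
        if not t:continue
        pt=np.argwhere(t[0]["mask"]);W=np.array([onz(C[n],a,z)[:2] for a in pt]);m=W.mean(0)
        R=cv2.minAreaRect(W.astype(np.float32));w,v=np.linalg.eigh(np.cov(W.T));a=v[:,1]*np.sign(v[0,1]);print(q,n,round(t[0]["p"],2),m,R,"yaw",round(np.arctan2(a[1],a[0]),3))
E
python3 g.py
```

```text
wrist pointer [(array([ 87. , 252.3]), 0.64)]
wrist gauge [(array([115.8, 249.7]), 0.75), (array([ 16.6, 156. ]), 0.72)]
wrist index []
top pointer [(array([195.5, 368. ]), 0.65)]
top gauge []
top index []
side pointer [(array([171.1, 188.5]), 0.56)]
side gauge [(array([218.1, 205.3]), 0.63), (array([167.5, 295.3]), 0.48)]
side index [(array([188. , 203.4]), 0.37)]
gauge x y yaw sp si [625.9  55.8] 0.166 [54.6  7.6]
wrist pointer [1.4 0.8]
wrist gauge [0.7 3. ]
top pointer [ -53.8 -129.7]
side pointer [ 2.5 -2.5]
side gauge [-1.4  0.2]
wrist nl [-0.9  3.6]
wrist nr [ 1.5 -1.2]
pointer [666.4  62.6 133.1]
drumstick wrist [(array([541. , 294.9]), 0.57)]
drumstick top [(array([532.4, 287.6]), 0.89)]
drumstick side [(array([548.4, 286. ]), 0.91)]
meat wrist [(array([511.9, 295.9]), 0.59)]
meat top [(array([500.6, 301.3]), 0.72)]
meat side []
knuckle wrist [(array([608.5, 271. ]), 0.64)]
knuckle top [(array([603.1, 281.2]), 0.92)]
knuckle side [(array([603., 283.]), 0.7)]
card wrist 0.85 [ 524.1 -247.8] ((522.2313842773438, -247.33883666992188), (121.39522552490234, 77.61740112304688), 7.102088928222656) yaw 0.163
card side 0.95 [ 521.6 -245.8] ((521.4052734375, -245.06158447265625), (122.17138671875, 82.43220520019531), 6.324322700500488) yaw 0.168
drumstick wrist 0.61 [540.3 293.4] ((543.1299438476562, 293.2069091796875), (51.845176696777344, 189.72711181640625), 78.95723724365234) yaw -0.201
drumstick top 0.63 [515.4 298.7] ((540.350341796875, 302.1983337402344), (182.70758056640625, 49.34349822998047), 0.9335406422615051) yaw -0.119
drumstick side 0.76 [537.  292.7] ((545.5531005859375, 290.4137268066406), (49.771366119384766, 199.5090789794922), 78.75316619873047) yaw -0.205
```

View pics/v4.png

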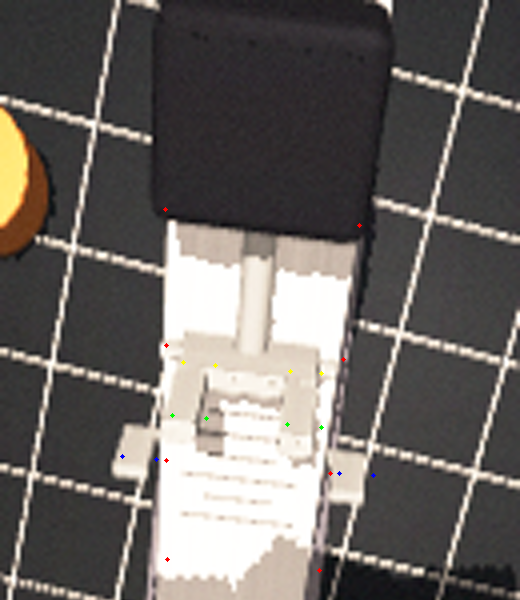

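```bash
python3 - <<'E'
import cv2,numpy as np
g=cv2.cvtColor(cv2.imread('pics/w3.png'),cv2.COLOR_BGR2GRAY).astype(int)
for r in list(range(58,148,4)): print(r," ".join("%3d"%v for v in g[r,214:286]))
E
python3 - <<'E'
import cv2
im=cv2.imread('pics/w3.png')[72:132,210:290]
cv2.imwrite('pics/v5.png',cv2.resize(im,(800,600),interpolation=cv2.INTER_NEAREST))
E
```

```text
58  59  61  62  61  61  61  61  64  58  60  63  63  61  60  61  60  64  97 254 254 191 185 187 187 184 190 196 192 188 188 187 188 194 175 178 168 165 100 104 109 110  82  84  59  55  33  50  28  22  28  27  34  30  37  31  33  33  34  36  35  37  39  39  37  37  33  35  28  29  29  69  70
62 113  58  60  61  58  60  64  60  65  61  63  64  63  64  61  62  65 148 254 255 255 183 186 188 186 193 195 190 185 187 181 189 188 191 190 189 143 121 127 133 134 137 133 129 116 179 186 185 190 188 196 194 191 192 185 184 189 186 180 187 190 186 187 187 180  90  67  28  30  74  70  70
66  61  60  58  60  62  61  92 138 176 178 200 231 226 226 177 113  67 192 254 255 255 254 254 254 254 255 255 254 252 251 252 252 189 194 251 252 201 218 233 241 239 237 228 206 149 186 186 190 189 192 196 192 190 185 184 187 190 183 182 192 190 186 189 179 112  85  31  27  70  70  69  74
70  59  58  61  60  61  57  59  61  60  59  59  60  62  60  59  60  72 227 254 255 255 254 254 254 254 255 255 255 255 254 254 255 255 254 255 254 191 227 238 239 239 234 222 188 173 254 254 254 254 255 255 255 254 254 254 255 
[... 4904 characters left out ...]
 192 194 191 188 194 190 189 190 190 188 217  85  89 120  60  66 169 170 246 157 227 226 231 118  64  62  65  65  64
142  56  54  58  54  55  68 240  93  59  57  56  59  60 179 184 241 255 254 254 255 255 255 255 254 255 255 255 255 255 254 255 255 255 255 254 255 255 242 193 187 191 194 189 193 191 191 194 193 189 190 191 187 184  89  88  87  55  23  22  28 116  36  28  22  23  23  20  21  25  40  44  44
146  59  54  62  56  67 235 131  61  55  58  58  57  67 179  88 160 193 190 191 194 192 194 193 188 191 191 192 191 194 186 193 193 192 190 254 201 198 194 191 189 191 193 192 196 194 193 192 192 191 191 191 188 127  90  92  82  23  21  22 129  32  22  24  22  24  23  22  20  24  22  23  22
```

View pics/v5.png

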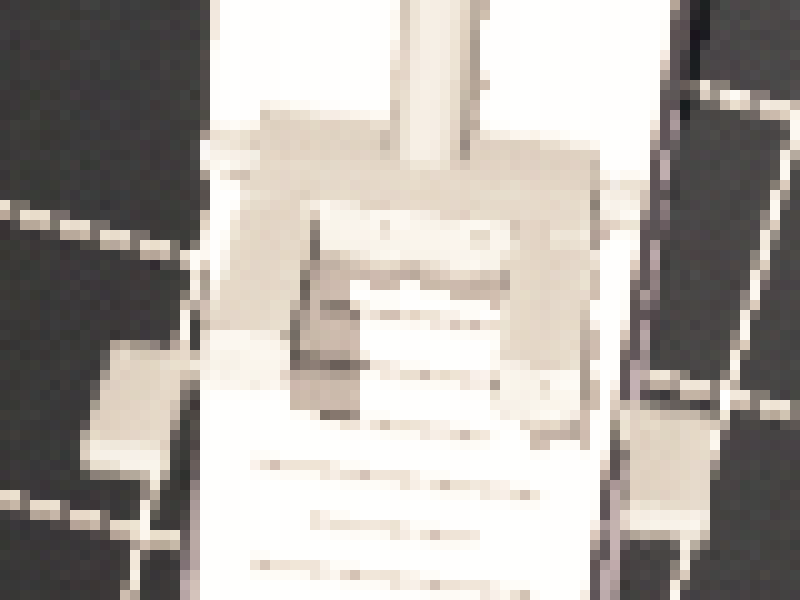

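The crop shows the fork clearly: left prong top at v5 (205–290, 330–388), right prong top at (500–582, 362–420), and slot floor strip at (315–510, 205–272). The index tab tops are at (80–160, 457) and (620–708, 526). I'll refit on these features and the bed edges.

```bash
cat > g2.py <<'E'
from h import *
from scipy.optimize import least_squares
np.set_printoptions(precision=1,suppress=True)
W=cam("wrist");g=cv2.cvtColor(W["f"],cv2.COLOR_RGB2GRAY).astype(int)
print("col235..258 rows160-190");
for c in(232,240,248,256):print(c,g[160:192,c])
for r in(160,166,172,176):print(r,g[r,218:272])
S=np.sin(np.pi/6);Cc=np.cos(np.pi/6)
def G(p,l): c,s=np.cos(p[2]),np.sin(p[2]);return np.array([p[0]+c*l[0]-s*l[1],p[1]+s*l[0]+c*l[1],l[2]])
def sl(u,v,w): return np.array([u*Cc-w*S,v,95+u*S+w*Cc])
L=[(62,231),(70,230.6),(78,230.5),(114,229.6),(122,229.4),(138,228.8),(142,228.8)]
Rr=[(62,278.6),(70,277.5),(78,276.3),(86,275.1),(98,273.2),(106,271.9),(114,270.9),(122,269.5),(130,268.5),(138,267),(146,266)]
fork=[(26,64.5,108,229.8),(14,64.5,108.2,238.5),(-14,64.5,110.8,259.5),(-26,64.5,111.3,267.7),(14,23.5,95,240.8),(-14,23.5,96.5,260.5)]
tabs=[(52,117.2,217.5),(38,117.4,225.5),(-38,124.1,271.5),(-52,124.3,280.3)]
def edge(p,v,row):
    a,b=[np.array(proj(W,G(p,sl(u,v,0)))) for u in(-60,120)];return a[1]+(row-a[0])/(b[0]-a[0])*(b[1]-a[1])
import sys
NE=[float(x) for x in sys.argv[1:3]] # near edge row at col, optional
def f(p):
    e=[edge(p,35,r)-c for r,c in L]+[edge(p,-35,r)-c for r,c in Rr]
    for v,z,r,c in fork:e+=list(np.array(proj(W,G(p,sl(p[3],v,12.5+z))))-(r,c))
    for v,r,c in tabs:e+=list(np.array(proj(W,G(p,sl(p[4],v,25.5))))-(r,c))
    if NE:e+=[3*(proj(W,G(p,sl(-150,0,0)))[0]-NE[0])]
    return np.array(e)
r=least_squares(f,[615,62,.13,64,20],loss="soft_l1",x_scale=[10,10,.1,10,10]);p=r.x
print("x y yaw up ui",p[:2],round(p[2],3),p[3:],"cost",r.cost);print(f(p))
print("pointer",G(p,sl(p[3],0,12.5)),"near",proj(W,G(p,sl(-150,0,0))))
for n in("side","top"):
    c=cam(n);print(n,"pointer",proj(c,G(p,sl(p[3],0,12.5))),"index",[np.round(proj(c,G(p,sl(p[4],v,12.5))),1) for v in(-45,0,45)])
E
python3 g2.py
```

```text
col235..258 rows160-190
232 [192 190 190 192 191 192 189 190 187 191 190 193 189 191 191 192 189 188
 235 166 213 160  53  46  45  50  47  52  46  50  45  47]
240 [193 192 194 193 192 197 195 193 194 193 194 193 194 195 193 192 196 193
 253 248 147 105 218 163  49  51  51  49  49  46  47  32]
248 [196 197 198 197 198 195 198 195 196 197 194 192 193 192 189 189 188 188
 187 188 132  51  18  42  78  51  19  27  21  17  15  19]
256 [193 194 193 189 192 191 189 191 188 188 189 188 189 190 190 188 190 189
 193 252 255 234  98  56  56 108 127  84  52  55  55  53]
160 [ 54  52  54  55  54  58  52  59 153 185 181 153 195 191 192 193 194 191
 192 189 193 195 193 193 192 189 192 193 189 190 196 196 191 190 192 194
 195 193 193 190 192 193 191 190 189 190 183  88  85  87  84  25 104  35]
166 [ 53  49  51  51  51  54  51  79 190 180 178 181 189 191 189 192 193 195
 189 192 191 192 195 194 193 187 192 190 193 195 198 193 191 192 195 196
 194 195 189 190 195 191 189 194 189 190  84  87  85  76  54  84  22  22]
172 [ 47  50  51  52  53  48  57 190 186 180 179 188 188 191 189 191 195 191
 188 187 19
[... 324 characters left out ...]
86  85  84  68  16  20  20  20  22]
x y yaw up ui [630.1  60.8] 0.127 [48.9  0.9] cost 1.6980403030066342
[-0.   0.2  0.  -0.1 -0.1  0.1 -0.  -0.  -0.1 -0.1 -0.1 -0.   0.1 -0.1
  0.1 -0.1  0.2  0.  -0.8 -0.1  0.1 -0.  -0.1 -0.7  0.5 -0.2 -0.3  0.7
  0.5 -0.2 -0.2 -0.3  0.6  0.3 -0.6  0.6  0.2  0.2]
pointer [666.   65.4 130.3] near (np.float64(177.94261414429835), np.float64(244.42584447070863))
side pointer (np.float64(175.2114670807664), np.float64(185.50577931557962)) index [array([177. , 210.9]), array([187.9, 201. ]), array([199.6, 190.4])]
top pointer (np.float64(142.0816414955294), np.float64(237.38032944543036)) index [array([156.8, 256.6]), array([159., 240.]), array([161.1, 223.4])]
```

The fit is sub-pixel: pointer home at (666, 65, 130), gauge yaw 0.127, about 48 mm to pull. Now I'll hover over the drumstick.

Call:
play_rows --rows '[[[-0.17,0.9,-0.98],[0,0,-0.315]],[[-0.17,0.9,-0.98],[0,0,-0.315]],[[-0.17,0.9,-0.98],[0,0,-0.315]],[[-0.17,0.9,-0.98],[0,0,-0.315]],[[-0.17,0.9,-0.98],[0,0,-0.315]],[[-0.17,0.9,-0.98],[0,0,-0.315]],[[-0.17,0.9,-0.98],[0,0,-0.315]],[[-0.17,0.9,-0.98],[0,0,-0.315]],[[-0.17,0.9,-0.98],[0,0,-0.315]],[[-0.17,0.9,-0.98],[0,0,-0.315]],[[0,0,0],[0,0,0]],[[0,0,0],[0,0,0]]]'

```text
time: 8.18
tool_pos: [507.3, 300.0, 130.5]
tcp_rot: [-3.141, -0.001, -0.197]
contact_force: [0.5, -0.5, 0.5]
grip_width: 92.0
finger_force: 0.0
```

```bash
cat > d.py <<'E'
from h import *
import sys
np.set_printoptions(precision=1,suppress=True)
c=cam("wrist");save(c,sys.argv[1]);o=get_obs();print(o["time"],o["tool_pos"],np.round(o["tcp_rot"],3))
for q in("drumstick","meat","knuckle"):print(q,[(np.round(k["at"],1),onz(c,k["at"],21)[:2],round(k["p"],2)) for k in pinpoint(q,"wrist")[:2]])
t=trace("drumstick","wrist")
m=t[0]["mask"];W=np.array([onz(c,a,21)[:2] for a in np.argwhere(m)],np.float32);print(round(t[0]["p"],2),m.sum(),cv2.minAreaRect(W))
E
python3 d.py w4.png
```

```text
8.225 [507.7 299.8 130.9] [-3.1 -0.  -0.2]
drumstick [(array([155.6, 254.5]), array([543.2, 295.9]), 0.74)]
meat [(array([189.5, 256.7]), array([510.1, 300.4]), 0.58)]
knuckle [(array([ 80.9, 256.6]), array([607.7, 280.9]), 0.62)]
0.93 7198 ((546.3717041015625, 291.7718811035156), (45.486263275146484, 185.15093994140625), 78.7684326171875)
```

View pics/w4.png

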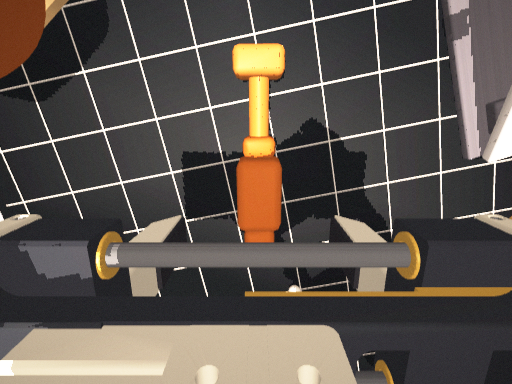

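The drumstick is centred under the jaws: meat at (238–281, 157–232), knuckle at (233–285, 43–79), and yaw aligned. I'll descend and grip.

Call:
play_rows --rows '[[[0.05,0,-0.8],[0,0,0]],[[0,0,-0.8],[0,0,0]],[[0,0,-0.8],[0,0,0]],[[0,0,-0.7],[0,0,0]],[[0,0,-0.45],[0,0,0]],[[0,0,0],[0,0,0]]]'

```text
time: 9.18
tool_pos: [508.0, 299.9, 22.7]
tcp_rot: [3.141, 0.001, -0.198]
contact_force: [0.8, 1.3, 0.7]
grip_width: 91.5
finger_force: 0.0
```

Call:
play_rows --rows '[[[0,0,0],[0,0,0]],[[0,0,0],[0,0,0]],[[0,0,0],[0,0,0]],[[0,0,0],[0,0,0]],[[0,0,0],[0,0,0]],[[0,0,0],[0,0,0]]]' --hand -1

```text
time: 9.93
tool_pos: [508.2, 300.2, 23.3]
tcp_rot: [3.141, 0.0, -0.198]
contact_force: [0.5, -0.6, 1.3]
grip_width: 41.7
finger_force: 29.9
```

Call:
play_rows --rows '[[[0,0,0.6],[0,0,0]],[[0,0,1],[0,0,0]],[[0,0,1],[0,0,0.58]],[[0.12,-0.92,0.44],[0,0,0.58]],[[0.12,-0.92,0.44],[0,0,0.58]],[[0.12,-0.92,0.44],[0,0,0.58]],[[0.12,-0.92,0.44],[0.08,-0.62,0]],[[0.12,-0.92,0.44],[0.08,-0.62,0]],[[0.12,-0.92,0.44],[0.08,-0.62,0]],[[0.12,-0.92,0.44],[0.08,-0.62,0]],[[0.12,-0.92,0.44],[0.08,-0.62,0]],[[0.12,-0.92,0.44],[0.08,-0.62,0]]]'

```text
time: 11.42
tool_pos: [540.5, 51.1, 221.8]
tcp_rot: [-3.141, -0.528, 0.126]
contact_force: [0.5, -0.0, -1.4]
grip_width: 41.5
finger_force: 29.9
```

Call:
play_rows --rows '[[[0,0,0],[0,0,0]],[[0,0,0],[0,0,0]]]'

```text
time: 11.68
tool_pos: [540.6, 52.0, 220.7]
tcp_rot: [-3.14, -0.524, 0.125]
contact_force: [-0.5, -0.1, -1.4]
grip_width: 41.5
finger_force: 29.9
```

```bash
cat > e.py <<'E'
from h import *
import sys
np.set_printoptions(precision=1,suppress=True)
psi=.127;S,Cc=.5,np.cos(np.pi/6)
xs=np.array([Cc*np.cos(psi),Cc*np.sin(psi),S]);n=np.array([-S*np.cos(psi),-S*np.sin(psi),Cc]);ys=np.cross(n,xs);P=np.array([666,65.4,130.3])
c=cam("wrist");save(c,sys.argv[1]);o=get_obs();R=Ro.from_euler('xyz',o["tcp_rot"]).as_matrix();T=np.array(o["tool_pos"])
print(o["time"],T,o["grip_width"],"f",o["contact_force"])
print("tool x.z vs slope",[R[:,0]@a for a in(xs,ys,n)],"angle deg",np.degrees(np.arccos(min(1,R[:,0]@xs))))
K=T+105*R[:,0]+2*R[:,2];print("nominal K in pointer home frame",[(K-P)@a for a in(xs,ys,n)],"K px",proj(c,K),"P px",proj(c,P))
# plane of drumstick centreline
for q in("knuckle","meat","drumstick","pointer"):
    for k in pinpoint(q,"wrist")[:2]:
        a,d=ray(c,k["at"])
        if q=="pointer":X=a+d*((P-a)@n)/(d@n);print(q,np.round(k["at"],1),round(k["p"],2),"off",[(X-P)@v for v in(xs,ys,n)])
        else:
            X=a+d*((T+2*R[:,2]-a)@R[:,2])/(d@R[:,2]);print(q,np.round(k["at"],1),round(k["p"],2),"tool",R.T@(X-T))
E
python3 e.py w5.png
```

```text
11.725 [540.7  52.4 220.4] 41.92476683838314 f [-0.7 -0.7 -1.1]
tool x.z vs slope [np.float64(0.9999996579963715), np.float64(-0.0007682530783028038), np.float64(-0.00030625862901656063)] angle deg 0.04738632181245094
nominal K in pointer home frame [np.float64(40.922867670602585), np.float64(2.8853297096188677), np.float64(138.95849107237896)] K px (np.float64(45.33898239764788), np.float64(256.6524705758283)) P px (np.float64(124.12946076956968), np.float64(259.96622094949515))
meat [239.8 255.9] 0.77 tool [ 0.2 -0.6  2. ]
drumstick [178.  253.3] 0.98 tool [37.9 -2.   2. ]
```

View pics/w5.png

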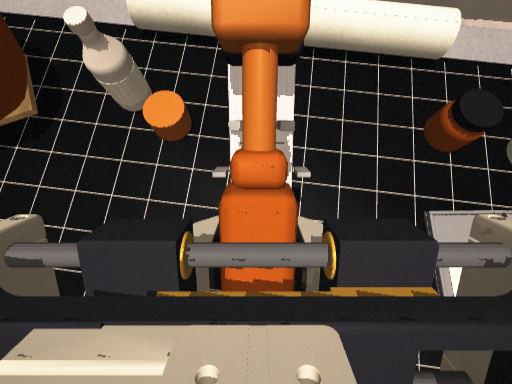

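```bash
cat >> e.py <<'E'
def px(v):return np.round(proj(c,v),1)
for a in(95,100,105,110):print("knuckle top inner edge",a,px(T+R@[a,0,-15]),[px(T+R@[a,y,2]) for y in(-22,22)])
print("shank edges",[px(T+R@[75,y,2]) for y in(-9,9)],"meat front top",[px(T+R@[35,y,-19]) for y in(-21,21)])
for u in(-48,):print("index tops pred",[px(P+u*xs+v*ys+13*n) for v in(52,38,-38,-52)])
g=cv2.cvtColor(c["f"],cv2.COLOR_RGB2GRAY).astype(int)
print("row100",[ (i,g[100,i]) for i in range(225,300,1)])
E
python3 e.py w6.png | tail -8
python3 - <<'E'
import cv2
im=cv2.imread('pics/w6.png')[20:200,190:330]
cv2.imwrite('pics/v6.png',cv2.resize(im,None,fx=3.3,fy=3.3,interpolation=cv2.INTER_NEAREST))
E
```

```text
drumstick [181.5 252.5] 0.96 tool [36.  -2.8  2. ]
knuckle top inner edge 95 [ 60.2 257.6] [array([ 67.2, 213.8]), array([ 67.2, 301.4])]
knuckle top inner edge 100 [ 47.7 257.6] [array([ 56.3, 213.4]), array([ 56.3, 301.8])]
knuckle top inner edge 105 [ 34.9 257.6] [array([ 45.2, 213. ]), array([ 45.2, 302.2])]
knuckle top inner edge 110 [ 21.8 257.6] [array([ 33.8, 212.5]), array([ 33.9, 302.7])]
shank edges [array([108.8, 240.4]), array([108.8, 274.8])] meat front top [array([193.5, 214.3]), array([193.5, 300.9])]
index tops pred [array([171.9, 210.3]), array([171.9, 223.9]), array([171.9, 297.4]), array([171.9, 311. ])]
row100 [(225, np.int64(20)), (226, np.int64(19)), (227, np.int64(17)), (228, np.int64(26)), (229, np.int64(214)), (230, np.int64(245)), (231, np.int64(248)), (232, np.int64(251)), (233, np.int64(250)), (234, np.int64(247)), (235, np.int64(247)), (236, np.int64(248)), (237, np.int64(248)), (238, np.int64(248)), (239, np.int64(248)), (240, np.int64(250)), (241, np.int64(250)), (242, np.int64(129)), (243, np.int64(92)), (244, np.int64(107)), (245, np.int64(112)), (24
[... 476 characters left out ...]
5)), (268, np.int64(134)), (269, np.int64(128)), (270, np.int64(125)), (271, np.int64(118)), (272, np.int64(115)), (273, np.int64(104)), (274, np.int64(99)), (275, np.int64(84)), (276, np.int64(80)), (277, np.int64(248)), (278, np.int64(248)), (279, np.int64(247)), (280, np.int64(247)), (281, np.int64(247)), (282, np.int64(246)), (283, np.int64(248)), (284, np.int64(248)), (285, np.int64(246)), (286, np.int64(245)), (287, np.int64(246)), (288, np.int64(248)), (289, np.int64(248)), (290, np.int64(247)), (291, np.int64(247)), (292, np.int64(248)), (293, np.int64(247)), (294, np.int64(230)), (295, np.int64(79)), (296, np.int64(17)), (297, np.int64(22)), (298, np.int64(20)), (299, np.int64(16))]
```

View pics/v6.png

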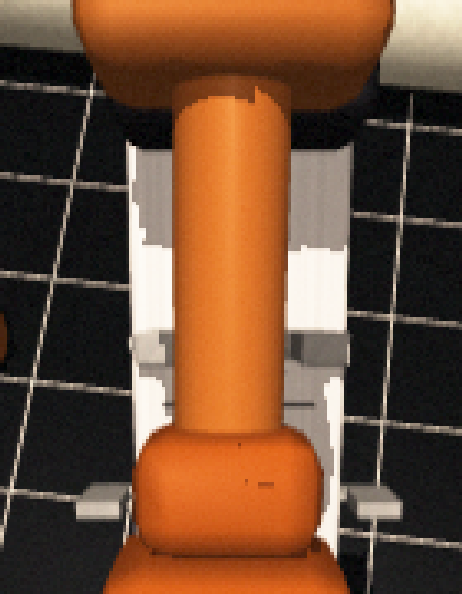

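The crop shows the drumstick in line with the bed. It sits about 3 mm left of the gauge centre line: shank centre at column 259, and the clip's and bed's centre at about column 262. I'll correct that and lower along the bed normal.

Call:
play_rows --rows '[[[0.06,-0.03,-0.61],[0,0,0]],[[0.06,-0.03,-0.61],[0,0,0]],[[0.05,-0.02,-0.61],[0,0,0]],[[0,0,0],[0,0,0]],[[0,0,0],[0,0,0]]]'

```text
time: 12.8
tool_pos: [546.1, 49.5, 165.8]
tcp_rot: [-3.14, -0.524, 0.126]
contact_force: [0.6, 0.1, -1.1]
grip_width: 41.8
finger_force: 29.9
```

```bash
python3 e.py w7.png | head -4; python3 - <<'E'
import cv2
g=cv2.cvtColor(cv2.imread('pics/w7.png'),cv2.COLOR_BGR2GRAY).astype(int)
for r in range(60,150,6):print(r," ".join("%3d"%v for v in g[r,214:306:2]))
E
```

```text
12.85 [546.3  49.4 166.1] 41.973035740815384 f [ 0.4 -0.6 -1.1]
tool x.z vs slope [np.float64(0.9999982472469449), np.float64(-0.0010261245938877294), np.float64(0.0015660687585734902)] angle deg 0.10727488560041788
nominal K in pointer home frame [np.float64(18.267607390915646), np.float64(-0.7825054441839214), np.float64(89.54273107579054)] K px (np.float64(44.32280268475337), np.float64(257.5293784245945)) P px (np.float64(97.24395395220436), np.float64(256.60748314075374))
knuckle [ 48.9 261.4] 0.71 tool [103.    1.9   2. ]
60  22  33 253 255 255 252 191 184 192 195 193 190 189 191 120 135 150 162 167 171 178 187 193 202 187 177 170 166 161 152 137 113 195 185 189 191 193 185 189 189 192 191 177  23  24  21
66  23  30 251 255 255 255 255 255 255 255 255 255 255 255 168 133 151 162 167 173 181 187 191 200 185 178 172 167 160 151 136 112 255 254 255 255 255 254 255 255 255 255 249  26  21  26
72  22  27 249 255 255 255 255 255 255 255 255 255 255 255 168 136 152 160 169 175 178 186 192 195 188 179 173 168 160 149 135 108 255 254 255 255 255 254 255 255 255 255 245  23  24  24
78  2
[... 1546 characters left out ...]
 193 186 145 138 153 163 170 175 181 182 189 186 181 173 172 164 153 145 120 153 193 197 191 194 188 194 188 197 254 246  27  26  28  29
132  32  28  33 251 255 255 254 255 254 255 198 189 195 188  96 134 155 165 169 174 179 182 186 184 178 176 170 164 150 140 117 192 191 194 192 194 189 189 191 198 254 248  70  32  24  29
138  33  29  32 247 255 255 254 255 254 255 255 189 195 188 142 135 156 168 170 173 178 181 182 187 179 174 170 162 155 140 116 191 192 195 191 193 188 190 190 193 254 241  29  31  34  24
144  33  34  30 191 255 255 254 255 254 177 183  89  90  85  72 136 154 165 172 174 177 180 185 180 177 176 169 163 153 137 110  88  89  90  88  88 190 195 190 192 255 171  32  32  29  29
```

Aligned within a pixel: shank centre at column 259, fork centre at 258. I'll lower into the fork.

Call:
play_rows --rows '[[[0.21,0.03,-0.375],[0,0,0]],[[0.21,0.03,-0.375],[0,0,0]],[[0.22,0.03,-0.375],[0,0,0]],[[0.22,0.03,-0.375],[0,0,0]],[[0,0,0],[0,0,0]],[[0,0,0],[0,0,0]]]'

```text
time: 13.8
tool_pos: [572.7, 52.4, 123.0]
tcp_rot: [-3.138, -0.519, 0.126]
contact_force: [-0.9, -1.1, -0.8]
grip_width: 42.3
finger_force: 29.9
```

```bash
python3 e.py w8.png | head -5
```

```text
13.85 [572.6  52.4 123.2] 41.823694002787 f [-0.2  0.1 -2. ]
tool x.z vs slope [np.float64(0.9999915234563512), np.float64(-0.0011718571021380028), np.float64(-0.003947121277324983)] angle deg 0.2359105365557733
nominal K in pointer home frame [np.float64(19.796659166134038), np.float64(-1.1981694913431913), np.float64(38.58089242482098)] K px (np.float64(44.853484304642045), np.float64(257.4372964165418)) P px (np.float64(93.90171229057681), np.float64(255.8010964194525))
meat [239.7 254.1] 0.74 tool [ 0.4 -2.   2. ]
drumstick [ 46.7 258.7] 0.54 tool [104.2   0.6   2. ]
```

Call:
play_rows --rows '[[[-0.215,-0.027,-0.125],[0,0,0]],[[-0.215,-0.027,-0.125],[0,0,0]],[[-0.215,-0.027,-0.125],[0,0,0]],[[-0.215,-0.027,-0.125],[0,0,0]],[[-0.215,-0.027,-0.125],[0,0,0]],[[-0.215,-0.027,-0.125],[0,0,0]],[[0,0,0],[0,0,0]],[[0,0,0],[0,0,0]]]'

```text
time: 15.05
tool_pos: [539.6, 43.2, 116.1]
tcp_rot: [-3.124, -0.499, 0.126]
contact_force: [4.9, 2.0, -1.0]
grip_width: 42.0
finger_force: 30.0
```

```bash
python3 e.py w9.png | head -6; python3 - <<'E'
import cv2
g=cv2.cvtColor(cv2.imread('pics/w9.png'),cv2.COLOR_BGR2GRAY).astype(int)
for r in range(60,180,3):print(r," ".join("%3d"%v for v in g[r,196:234:2]),"|"," ".join("%3d"%v for v in g[r,284:322:2]))
E
```

```text
15.1 [539.7  43.3 116.1] 41.952680575004656 f [ 5.3  2.3 -0.8]
tool x.z vs slope [np.float64(0.9996935745985414), np.float64(-0.00041952497205536123), np.float64(-0.024750371819189616)] angle deg 1.418440433666981
nominal K in pointer home frame [np.float64(-13.11325483084038), np.float64(-5.972108922527964), np.float64(47.19630087329035)] K px (np.float64(45.00703920581391), np.float64(257.3724615869811)) P px (np.float64(39.68895086539463), np.float64(249.40327980748933))
knuckle [ 48.2 257.8] 0.93 tool [103.6   0.2   2. ]
meat [240.  258.4] 0.83 tool [0.1 0.6 2. ]
drumstick [180.2 254.6] 0.64 tool [36.7 -1.6  2. ]
60  79  77  81  78  78  79  80  77  74  78  78  75  75  76  82 143 147 147 143 |  81  79  79  78  79  78  79  79  76  76  21  17  27  24  25  26  21  23 239
63  78  76  76  79  81  79  78  79  75  78  77  76  76  74  75 149 147 145 147 |  75  81  77  80  82  77  79  76 170  76 137 171 176 148 193 193 219 172 249
66  21  50  78  75  82  78  77  79  77  76  73  75  77  76  76 142 146 143 142 |  78  82  79  79  78  77  78 190 245 225  53  24  24  23  27  26  23  28 207
69  
[... 5130 characters left out ...]
 254 254 254 254 251  18  20  19  18  17  18 141  44  40  39  39  40
168  42  42  42  45  42  51 208 254 254 254 254 254 254 254 255 254 254  95 136 | 122  83 254 254 254 254 250  21  19  19  15  18  16 239  43  42  40  44  41
171  39  45  46  45  42 117  87 254 254 254 254 254 254 254 255 254 254  91 136 | 125 144 254 254 254 254 250  25  13  17  19  21  21 146  38  40  41  37  40
174  44  44  43  42  43 247  60 253 254 254 254 254 254 254 255 254 254  86 137 | 115 140 254 254 254 254 248  41  19  12  16  16  26 113  43  43  42  43  39
177  46  45  42  42  52 243  55 253 254 254 254 254 254 254 255 254 254  88 131 | 113 187 254 254 254 254 249  56  42  43  44  36  65 132  43  45  43  42  43
```

```bash
python3 - <<'E'
from h import *
o=get_obs()
for k in("joint_positions","tau","tool_pos","tcp_rot","contact_force","moment"):print(k,np.round(o[k],3))
E
```

```text
joint_positions [-0.144  0.349  2.07   0.546  0.283  0.803]
tau [ -1.403 -36.649 -14.869   0.382  -1.126   0.272]
tool_pos [539.705  43.246 116.165]
tcp_rot [-3.124 -0.499  0.127]
contact_force [ 6.288  3.18  -1.589]
moment [ 0.242 -0.24   0.399]
```

Joint 5 is at its lower limit (0.283 against 0.28), so the tool drifted off line. The judged angle tolerance is 0.2 rad, so I'll flatten the drumstick by about 6.6° about the knuckle, recentre it, and check the joints.

Call:
play_rows --rows '[[[-0.04,0.05,0.07],[-0.035,0.27,0]],[[-0.03,0.05,0.07],[-0.035,0.27,0]],[[-0.03,0.06,0.07],[-0.035,0.28,0]],[[0,0,0],[0,0,0]],[[0,0,0],[0,0,0]]]'

```text
time: 15.92
tool_pos: [537.5, 47.7, 123.0]
tcp_rot: [-3.125, -0.386, 0.125]
contact_force: [4.9, -2.1, 3.2]
grip_width: 41.9
finger_force: 30.0
```

```bash
cat >> e.py <<'E'
E
cat > s.py <<'E'
from h import *
np.set_printoptions(precision=2,suppress=True)
psi=.127;S,Cc=.5,np.cos(np.pi/6)
xs=np.array([Cc*np.cos(psi),Cc*np.sin(psi),S]);n=np.array([-S*np.cos(psi),-S*np.sin(psi),Cc]);ys=np.cross(n,xs);P=np.array([666,65.4,130.3])
o=get_obs();R=Ro.from_euler('xyz',o["tcp_rot"]).as_matrix();T=np.array(o["tool_pos"]);K=T+103.5*R[:,0]+2*R[:,2];A=np.array([xs,ys,n])
print(o["time"],T,"q",np.array(o["joint_positions"]),"tool x in slope",A@R[:,0],"tilt",np.degrees(np.arcsin(R[2,0])))
print("K",A@(K-P),"F slope",A@np.array(o["contact_force"]))
E
python3 s.py
```

```text
15.925 [537.46  47.67 123.02] q [-0.11  0.35  1.97  0.24  0.46  1.13] tool x in slope [ 0.99 -0.   -0.14] tilt 22.121338348380323
K [-13.76  -1.43  42.4 ] F slope [ 5.61 -2.71  0.46]
```

Call:
play_rows --rows '[[[-0.145,-0.03,-0.083],[0,0,0]],[[-0.145,-0.03,-0.083],[0,0,0]],[[-0.145,-0.03,-0.083],[0,0,0]],[[-0.145,-0.03,-0.083],[0,0,0]],[[0,0,0],[0,0,0]],[[0,0,0],[0,0,0]]]'

```text
time: 16.68
tool_pos: [519.9, 44.8, 113.0]
tcp_rot: [-3.125, -0.386, 0.127]
contact_force: [6.9, 4.6, 2.0]
grip_width: 42.1
finger_force: 30.0
```

```bash
python3 s.py; python3 - <<'E'
from h import *
w=cam("wrist");s=cam("side");t=cam("top")
save(w,"w10.png");save(s,"s10.png");save(t,"t10.png")
for n in("wrist","side","top"):
  for q in("pointer","index"):print(n,q,[(np.round(k["at"],1),round(k["p"],2)) for k in pinpoint(q,n)[:2]])
a=cv2.resize(w["f"][50:200,180:340],(560,525),interpolation=0)
b=cv2.resize(s["f"][150:230,165:235],None,fx=525/80/1,fy=525/80,interpolation=0)[:, :240]
cv2.imwrite("pics/v7.png",np.hstack([a,b])[:,:,::-1])
E
```

```text
16.675 [519.94  44.76 113.  ] q [-0.13  0.34  2.03  0.28  0.41  1.08] tool x in slope [ 0.99  0.   -0.14] tilt 22.09850813181097
K [-34.14  -1.92  42.56] F slope [ 7.44  3.64 -1.94]
wrist pointer []
wrist index []
side pointer [(array([181.8, 199.8]), 0.55)]
side index [(array([190.3, 203.4]), 0.41), (array([170., 296.]), 0.22)]
top pointer [(array([158. , 242.6]), 0.57)]
top index []
```

View pics/v7.png

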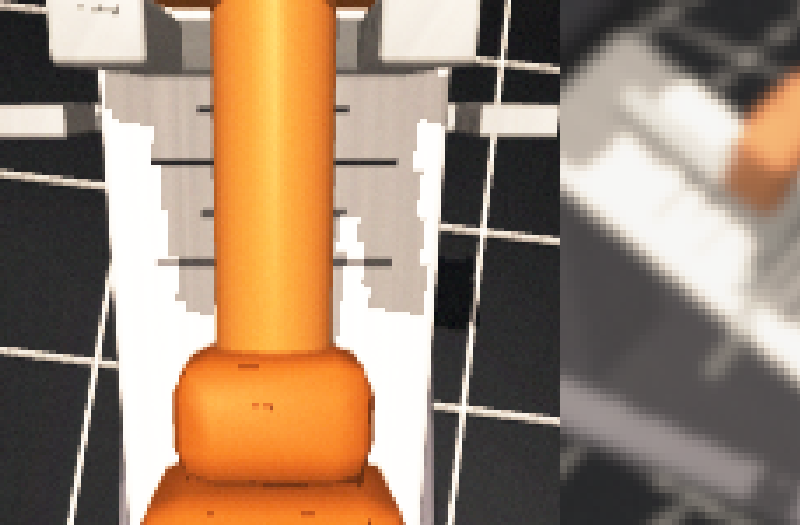

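The crop (3.5×, origin row 50, column 180) shows the shank centred in the fork. The prong tops end at y≈62 and the index tab tops are at y 102–135, so the pointer is still slightly short of the clip. I'll triangulate the clip from both wrist views to find what's left.

```bash
cat > i.py <<'E'
from h import *
from scipy.optimize import least_squares
exec(open('s.py').read().split("o=get_obs")[0].split("\n",1)[1])
c=capture("wrist");F=192/np.tan(np.radians(c["fov_y"])/2);K_=np.array([[F,0,c["cx"]],[0,F,c["cy"]],[0,0,1]])
def view(T,rpy):
    M=np.eye(4);M[:3,:3]=Ro.from_euler('xyz',rpy).as_matrix();M[:3,3]=T;M=np.linalg.inv(M@np.array(c["hand_eye"]));return dict(K=K_,R=M[:3,:3],t=M[:3,3])
A=view([557.8,30.4,423.4],[3.1416,0,.2445]);o=get_obs();B=view(o["tool_pos"],o["tcp_rot"])
w=lambda x,y,z:P+x*xs+y*ys+z*n
oa=[(52,117.2,217.5),(38,117.4,225.5),(-38,124.1,271.5),(-52,124.3,280.3)]
ob=[(38,83.4,198.3),(-38,83.1,316.6)]
fork=[(14,67.2,221.5),(-14,67.2,287.5)]
def f(p): # u,h index; xp pointer ; dy lateral offset
    e=[]
    for v,r,cc in oa:e+=list(np.array(proj(A,w(p[0],v+p[3],p[1])))-(r,cc))
    for v,r,cc in ob:e+=list((np.array(proj(B,w(p[0],v+p[3],p[1])))-(r,cc)))
    for v,r,cc in fork:e+=[proj(B,w(p[2]-4,v+p[3],64.5))[0]-r]
    return np.array(e)
r=least_squares(f,[-48,13,-38,0],loss="soft_l1");print("index u,h, pointer x, dy",r.x,"remaining",r.x[2]-r.x[0]);print(f(r.x))
# prong top extents in x predicted and image scale
for h in(5,9,13,17):print(h,"tab rows",[proj(B,w(r.x[0]+d,38,h))[0] for d in(2.5,0,-2.5)],[proj(B,w(r.x[0],s*38,h))[1] for s in(1,-1)])
print("fork front foot rows z -6,0,12:",[proj(B,w(r.x[2]-4,20,z))[0] for z in(-6,0,12)])
E
python3 i.py; python3 - <<'E'
import cv2
g=cv2.cvtColor(cv2.imread('pics/w10.png'),cv2.COLOR_BGR2GRAY).astype(int)
for r in range(44,96,2):print(r," ".join("%3d"%v for v in g[r,176:236:2]),"|"," ".join("%3d"%v for v in g[r,280:342:2]))
E
```

```text
index u,h, pointer x, dy [-50.81   7.92 -39.1   -0.73] remaining 11.709675630923371
[-0.3   0.82  0.54  1.3  -0.59  1.06  0.23  0.63  0.03 -1.05  0.11 -0.33
  0.09 -0.09]
5 tab rows [np.float64(79.16831580947209), np.float64(83.32623798075277), np.float64(87.43766949921465)] [np.float64(197.14965784962172), np.float64(314.30401516257297)]
9 tab rows [np.float64(79.22674439480349), np.float64(83.47432631451505), np.float64(87.67339298986899)] [np.float64(195.7397565073173), np.float64(315.4379834374932)]
13 tab rows [np.float64(79.28777349568756), np.float64(83.6289670084603), np.float64(87.9194854973714)] [np.float64(194.26747225353049), np.float64(316.6224966762762)]
17 tab rows [np.float64(79.35158067765262), np.float64(83.790604777581), np.float64(88.17664657701553)] [np.float64(192.7285711000058), np.float64(317.86101136363334)]
fork front foot rows z -6,0,12: [np.float64(70.62366389709709), np.float64(70.43880255654312), np.float64(70.03173797818799)]
44  23  26  27  24  29  21  22  24  24  22  23  24  21  28  23 191 254 255 255 254 254  61  62  64  63  64  59  63  62  64 |  65 
[... 5644 characters left out ...]
  36  37  35  35  35  40 251 255 255 255 255 255 254 193 197 194 186 198 188 | 193 192 196 196 193 192 193 188 194 194 254 254 254 248  31  34  33  35  33  33 244  34  30  33  31  31  31  30  31  26  32
92  37  35  36  37  38  34  41  34  36  36  35  37  36  39  35  41  40 251 255 255 254 254 255 254 192 195 197 189 196 189 | 191 192 195 194 192 193 194 190 192 190 254 254 254 246  35  35  34  35  33  33 249  32  32  33  32  31  28  32  33  31  31
94  39  37  33  39  35  37  39  41  39  39  38  37  36  34  34  36  38 251 255 255 255 255 255 254 190 197 197 189 195 188 | 193 193 196 193 190 194 192 190 192 254 254 254 254 243  34  35  37  34  37  36 249  35  33  36  32  31  28  35  32  32  30
```

Two estimates agree: the clip is about 11–12 mm further, and its rows barely depend on tab height in this view. I'll pull 11.3 mm more.

Call:
play_rows --rows '[[[-0.108,-0.007,-0.063],[0,0,0]],[[-0.108,-0.007,-0.063],[0,0,0]],[[-0.108,-0.007,-0.063],[0,0,0]],[[0,0,0],[0,0,0]],[[0,0,0],[0,0,0]]]'

```text
time: 17.8
tool_pos: [511.0, 43.8, 107.7]
tcp_rot: [-3.125, -0.387, 0.127]
contact_force: [9.2, 3.7, 2.2]
grip_width: 41.6
finger_force: 30.0
```

```bash
python3 s.py; python3 - <<'E'
from h import *
w=cam("wrist");save(w,"w11.png")
g=cv2.cvtColor(w["f"],cv2.COLOR_RGB2GRAY).astype(int)
for r in range(42,84,1):print(r," ".join("%3d"%v for v in g[r,174:224:2]),"|"," ".join("%3d"%v for v in g[r,286:340:2]))
E
```

```text
17.8 [511.05  43.79 107.72] q [-0.13  0.34  2.06  0.3   0.39  1.05] tool x in slope [ 0.99 -0.   -0.14] tilt 22.19424933034479
K [-44.5   -1.8   42.63] F slope [ 9.36  2.49 -2.87]
42  27  27  52  54 125 137 168 184 180 206 224 221 172 174 117  71 213 254 254 254 254 250  59  58  59 |  61  58  57  62  60  56  58 252 254 254 254 252  93  22  23  22  25  24  23  35 169  19  24  16  26  27  22
43  24  25  23  24  23  28  28  57  96 136 168 180 155 210 205 224 221 254 254 254 254 254  64  60  60 |  61  58  61  59  56  58  65 254 254 254 254 252  71  23  24  25  22  24  25  40 106  20  22  22  23  19  21
44  28  25  23  28  26  31  29  27  23  30  31  52  68 127 137 170 206 254 254 254 254 254 169  62  60 |  60  61  59  56  59  59 171 254 254 254 254 251  67  25  23  22  24  23  23  74  82  23  24  22  25  20  25
45  26  24  29  29  28  23  23  30  29  29  26  27  23  28  26  33 137 254 254 254 254 254 251  58  59 |  61  58  60  62  61  61 251 254 254 254 254 251  45  26  24  22  24  22  26  90  82  20  22  26  22  25  22
46  23  27  27  30  26  28  25  25  27  25  27  28  26  26  29  22  
[... 7325 characters left out ...]
7  32  32  30  29  30  83  90  34  31  23  30  27  34  28  31
81  35  35  39  35  34  33  31  29  31  36  34  30  34  30  34  31  31  61 252 184 185 182 184 185 120 | 118 117 118 118 176 182 183 183 184 183 174  29  34  32  36  34  32  98  91  31  28  34  32  29  29  27  29
82  37  38  32  29  35  31  31  35  36  37  33  34  32  32  32  31  33  52 252 186 186 183 184 184 168 | 174 172 175 175 184 186 182 250 184 184 174  29  29  34  30  29  36  98  55  31  32  30  28  32  27  31  27
83  33  33  32  33  34  37  35  35  38  34  30  34  31  34  29  31  32  50 252 251 251 250 183 183 181 | 188 184 190 186 186 185 187 254 250 250 173  30  31  33  32  34  30 146  31  29  29  33  30  31  30  32  30
```

The clip tabs (rows 62–71, centre 66) now sit about 1 mm from the pointer's row (about 64), so the pull is within tolerance. I'll hold with a 0.9 mm trim.

Call:
play_rows --rows '[[[-0.026,-0.003,-0.015],[0,0,0]],[[0,0,0],[0,0,0]],[[0,0,0],[0,0,0]],[[0,0,0],[0,0,0]],[[0,0,0],[0,0,0]],[[0,0,0],[0,0,0]],[[0,0,0],[0,0,0]],[[0,0,0],[0,0,0]],[[0,0,0],[0,0,0]],[[0,0,0],[0,0,0]],[[0,0,0],[0,0,0]],[[0,0,0],[0,0,0]]]'

```text
time: 19.35
tool_pos: [510.4, 43.7, 107.3]
tcp_rot: [-3.125, -0.388, 0.127]
contact_force: [9.5, 3.6, 2.8]
grip_width: 41.9
finger_force: 30.0
```

```bash
python3 s.py; python3 - <<'E'
from h import *
exec(open('s.py').read().split("o=get_obs")[0].split("\n",1)[1])
o=get_obs();w=cam("wrist");save(w,"w12.png");g=cv2.cvtColor(w["f"],cv2.COLOR_RGB2GRAY).astype(int)
for r in range(44,74,1):print(r,g[r,180:190:3],g[r,200:214:4],g[r,300:312:4],g[r,326:336:3])
# fork x from front edge row 67.0, index from centre rows
from scipy.optimize import brentq
L=lambda x,y,z:P+x*xs+y*ys+z*n
for row in(66.5,67,67.5):print("fork front row",row,"-> pointer x",brentq(lambda x:proj(w,L(x-4,20,64.5))[0]-row,-90,0))
for row in(65,66,67):print("index row",row,[brentq(lambda x:proj(w,L(x,45,z))[0]-row,-90,0) for z in(5,13)])
E
```

```text
19.35 [510.36  43.7  107.31] q [-0.13  0.34  2.06  0.3   0.39  1.05] tool x in slope [ 0.99 -0.   -0.14] tilt 22.202345832813698
K [-45.31  -1.8   42.63] F slope [ 9.92  2.36 -2.54]
44 [25 28 25 27] [ 25  58 254 254] [254 254 252] [79 26 24 23]
45 [23 23 26 27] [ 25  23 254 254] [254 254 251] [83 20 26 25]
46 [28 29 24 28] [ 30  26 254 254] [251 252 245] [48 23 29 27]
47 [28 30 26 28] [157 198 244 248] [245 245 243] [25 19 25 21]
48 [25 26 28 31] [232 239 239 241] [242 241 243] [24 21 25 23]
49 [29 30 28 30] [241 241 242 246] [241 239 244] [28 24 23 21]
50 [27 29 27 31] [239 239 239 246] [239 238 243] [25 27 25 23]
51 [28 24 28 30] [194 239 240 245] [239 237 243] [25 22 24 23]
52 [28 28 25 25] [219 193 240 244] [237 237 243] [26 26 25 25]
53 [29 27 27 28] [236 220 240 244] [237 238 242] [26 23 22 16]
54 [29 27 26 27] [236 237 240 243] [238 240 241] [28 26 27 23]
55 [27 29 32 27] [236 236 241 242] [237 241 240] [28 24 25 23]
56 [32 32 31 29] [236 235 241 240] [235 241 240] [226 179 122  21]
57 [30 31 26 29] [235 234 240 241] [236 240 239] [186 185 232 225]
58 [30 31 30 31] [235 234 24
[... 676 characters left out ...]
5 233 235] [ 99 101  98 100] [92 93 93] [235 234 236 237]
69 [194 200 199 198] [ 80  78 114  76] [ 79 130 168] [179 177 180 177]
70 [ 94 100 105 108] [ 70  72 229 231] [115 249 171] [83 78 67 64]
71 [34 39 42 50] [ 45  44 227 222] [171 236 136] [38 36 30 23]
72 [34 35 34 35] [ 34  29 197 186] [181 185  91] [31 32 27 28]
73 [34 34 36 31] [ 33  30 189 187] [185 187  73] [31 30 31 26]
fork front row 66.5 -> pointer x -50.02045332956019
fork front row 67 -> pointer x -50.21726605282277
fork front row 67.5 -> pointer x -50.414339691693726
index row 65 [-51.1194978594591, -51.420587966785845]
index row 66 [-51.69638550894302, -51.9728228892322]
index row 67 [-52.27480171088713, -52.52652104295084]
```

Pointer level with the index within about 1 mm, held for more than 1.5 s. I'll ease back up the slope.

Call:
play_rows --rows '[[[0.15,0.019,0.087],[0,0,0]],[[0.2,0.026,0.116],[0,0,0]],[[0.2,0.026,0.116],[0,0,0]],[[0.2,0.026,0.116],[0,0,0]],[[0.2,0.026,0.116],[0,0,0]],[[0.2,0.026,0.116],[0,0,0]],[[0.2,0.026,0.116],[0,0,0]],[[0.2,0.026,0.116],[0,0,0]],[[0.2,0.026,0.116],[0,0,0]],[[0,0,0],[0,0,0]],[[0,0,0],[0,0,0]]]'

```text
time: 20.78
tool_pos: [559.8, 50.7, 135.6]
tcp_rot: [-3.123, -0.38, 0.126]
contact_force: [-0.3, -0.2, -1.9]
grip_width: 41.8
finger_force: 30.0
```

```bash
python3 s.py; python3 i.py >/dev/null; python3 - <<'E'
from h import *
w=cam("wrist");save(w,"w13.png")
exec(open('s.py').read().split("o=get_obs")[0].split("\n",1)[1])
print([proj(w,P+x*xs+20*ys+64.5*n) for x in(-4,4)])
g=cv2.cvtColor(w["f"],cv2.COLOR_RGB2GRAY).astype(int)
print(g[40:110,220],g[40:110,300])
for q in("pointer",):
  for n_ in("top","side"):
    cam(n_);print(n_,[np.round(k["at"],1) for k in pinpoint(q,n_)[:2]])
E
```

```text
20.775 [559.83  50.73 135.58] q [-0.1   0.36  1.9   0.21  0.52  1.18] tool x in slope [ 0.99 -0.   -0.14] tilt 21.765577826638243
K [11.97 -1.17 41.36] F slope [-1.26 -0.19 -1.5 ]
[(np.float64(85.37866098992934), np.float64(208.5398155871832)), (np.float64(65.35398086704608), np.float64(207.1220458001863))]
[ 61  60  64  61  58  59  61 180 208 253 255 255 255 255 255 255 255 255
 255 255 255 255 255 255 252 245 246 246 246 246 246 246 244 244 242 242
 241 240 238 237 238 238 227 185 145 176 192 191 193 193 191 193 194 253
 255 255 255 255 255 255 255 255 255 255 255 255 255 255 255 255] [ 69 127 235 254 255 255 255 255 255 255 255 255 255 255 255 255 255 255
 255 255 255 255 255 253 246 243 242 240 191 222 238 239 237 236 236 236
 238 239 240 240 240 240 226 175 159 185 194 191 195 194 195 192 195 196
 195 253 255 255 255 255 255 255 241 196 252 255 255 255 255 255]
top [array([144.8, 236.9]), array([147.5, 237.2])]
side [array([172.9, 186.9])]
```

The fork is home and the contact is free. I'll lift out along the bed normal, then carry to the card pocket while levelling.

Call:
play_rows --rows '[[[-0.25,-0.03,0.43],[0,0,0]],[[-0.25,-0.03,0.43],[0,0,0]],[[-0.25,-0.03,0.43],[0,0,0]],[[-0.25,-0.03,0.43],[0,0,0]],[[-0.25,-0.03,0.45],[0,0,0]],[[0,0,0.5],[0,0,0]]]'

```text
time: 21.82
tool_pos: [522.3, 46.0, 217.4]
tcp_rot: [-3.124, -0.382, 0.126]
contact_force: [1.1, -0.0, -1.3]
grip_width: 41.6
finger_force: 30.0
```

Call:
play_rows --rows '[[[-0.12,-0.8,0],[0,0,0]],[[-0.12,-1,0],[0,0,0]],[[-0.12,-1,0],[-0.06,0.46,0]],[[-0.12,-1,0],[-0.06,0.46,0]],[[-0.12,-1,-0.5],[-0.06,0.46,0]],[[-0.12,-1,-0.7],[-0.06,0.46,0]],[[-0.12,-1,-0.7],[-0.06,0.46,0]],[[-0.12,-1,-0.7],[-0.06,0.43,0]],[[-0.12,-1,-0.7],[-0.126,-0.016,0]],[[-0.12,-1,-0.6],[0,0,0]],[[0,0,0],[0,0,0]]]'

```text
time: 23.2
tool_pos: [486.2, -249.3, 98.6]
tcp_rot: [3.141, 0.004, 0.123]
contact_force: [-0.2, 1.2, -1.5]
grip_width: 41.7
finger_force: 30.0
```

```bash
cat > t.py <<'E'
from h import *
import sys
np.set_printoptions(precision=3,suppress=True)
o=get_obs();c=cam("wrist");save(c,sys.argv[1]);T=np.array(o["tool_pos"]);R=Ro.from_euler('xyz',o["tcp_rot"]).as_matrix()
print(o["time"],T,o["tcp_rot"],o["grip_width"],np.array(o["joint_positions"]))
print("drumstick mid nominal",T+37*R[:,0]+2*R[:,2])
for n in("wrist","top","side"):
    d=c if n=="wrist" else cam(n)
    for q in("card","tray","finished_leg"):
        print(n,q,[(onz(d,k["at"],{"card":5,"tray":0}.get(q,26))[:2],round(k["p"],2)) for k in pinpoint(q,n)[:1]])
save(d,"s_"+sys.argv[1])
E
python3 t.py w14.png
```

```text
23.2 [ 486.173 -249.29    98.583] [3.141 0.004 0.123] 41.66877009084189 [-0.612  0.534  1.648 -0.004  0.962  0.838]
drumstick mid nominal [ 522.883 -244.74    96.428]
wrist card []
wrist tray [(array([ 525.917, -300.949]), 0.88)]
wrist finished_leg [(array([ 536.055, -354.295]), 0.97)]
top card [(array([ 510.88 , -248.759]), 0.58)]
top tray []
top finished_leg []
side card [(array([ 526.926, -239.796]), 0.82)]
side tray [(array([ 521.491, -303.461]), 0.71)]
side finished_leg []
```

Call:
play_rows --rows '[[[-0.05,-0.1,-0.6],[0,0,0]],[[0,0,-0.6],[0,0,0]],[[0,0,-0.5],[0,0,0]],[[0,0,-0.35],[0,0,0]],[[0,0,-0.2],[0,0,0]],[[0,0,-0.07],[0,0,0]],[[0,0,0],[0,0,0]],[[0,0,0],[0,0,0]]]'

```text
time: 24.8
tool_pos: [485.9, -251.1, 30.2]
tcp_rot: [3.139, 0.002, 0.126]
contact_force: [0.1, -0.3, -1.4]
grip_width: 41.5
finger_force: 30.0
```

Call:
play_rows --rows '[[[0,0,-0.05],[0,0,0]],[[0,0,-0.03],[0,0,0]],[[0,0,0],[0,0,0]],[[0,0,0],[0,0,0]]]'

```text
time: 25.3
tool_pos: [485.8, -251.1, 28.4]
tcp_rot: [3.139, 0.002, 0.126]
contact_force: [-2.2, 1.1, 7.1]
grip_width: 41.9
finger_force: 30.0
```

Call:
play_rows --rows '[[[0,0,0],[0,0,0]],[[0,0,0],[0,0,0]],[[0,0,0],[0,0,0]],[[0,0,0],[0,0,0]]]' --hand 0.3

```text
time: 25.8
tool_pos: [485.6, -250.9, 27.3]
tcp_rot: [3.14, 0.003, 0.126]
contact_force: [-0.0, -0.6, -0.0]
grip_width: 59.8
finger_force: 0.0
```

Call:
play_rows --rows '[[[0,0,0.3],[0,0,0]],[[0,0,0.8],[0,0,0]],[[0,0,1],[0,0,0]],[[0,0,1],[0,0,0]],[[0,0,1],[0,0,0]],[[0,0,1],[0,0,0]],[[0,0,0],[0,0,0]],[[0,0,0],[0,0,0]]]'

```text
time: 26.8
tool_pos: [485.2, -250.6, 180.0]
tcp_rot: [3.14, 0.003, 0.126]
contact_force: [-0.2, 1.2, -0.9]
grip_width: 59.9
finger_force: 0.0
```

```bash
python3 t.py w15.png; python3 - <<'E'
from h import *
c=cam("wrist");s=cam("side");t=cam("top")
for n,d in(("wrist",c),("side",s),("top",t)):
  for q in("drumstick","pointer"):print(n,q,[(np.round(k["at"],1),onz(d,k["at"],26)[:2].round(1),round(k["p"],2)) for k in pinpoint(q,n)[:3]])
cv2.imwrite("pics/v8.png",np.vstack([c["f"][:230,60:460],s["f"][100:310,90:490]])[:,:,::-1])
E
```

```text
26.8 [ 485.243 -250.625  180.029] [3.14  0.003 0.126] 59.90684779377118 [-0.615  0.436  1.556 -0.003  1.151  0.831]
drumstick mid nominal [ 521.942 -245.973  177.912]
wrist card [(array([ 521.723, -247.017]), 0.94)]
wrist tray [(array([ 528.139, -299.135]), 0.57)]
wrist finished_leg [(array([ 534.385, -357.138]), 0.57)]
top card [(array([ 514.656, -249.969]), 0.84)]
top tray [(array([ 535.551, -306.208]), 0.76)]
top finished_leg []
side card [(array([ 545.52 , -276.899]), 0.7)]
side tray [(array([ 531.88 , -298.725]), 0.69)]
side finished_leg [(array([ 534.646, -250.031]), 0.72)]
wrist drumstick [(array([152. , 255.3]), array([ 518.4, -244.6]), 0.56)]
wrist pointer []
side drumstick [(array([160.8, 296.7]), array([ 530.2, -254.2]), 0.61)]
side pointer [(array([174.1, 185.9]), array([760.5, -22.2]), 0.85)]
top drumstick [(array([199.2, 352.4]), array([ 520.2, -255.4]), 0.86)]
top pointer [(array([145.6, 238.3]), array([675.5,  71.1]), 0.62), (array([272.3, 166.9]), array([312.4, 272.8]), 0.41)]
```

View pics/v8.png

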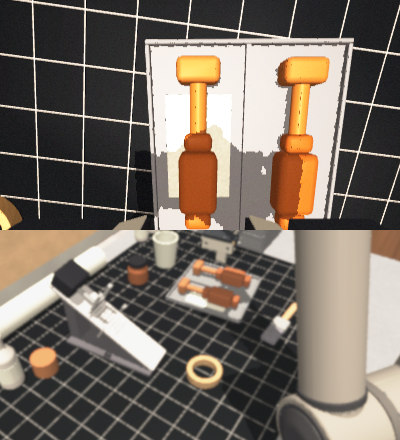

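The drumstick lies flat and lengthwise on the card in its pocket. The finished one is untouched, the fork is home, and the gripper is clear.

```bash
python3 -c "
from plant import bot
print(bot.close_job())"
```

```text
the job is handed in; nothing more can be done
None
```

The job is handed in: I pulled the drumstick to the index (within about 1 mm by camera), held it over 1.5 s, eased the slide home and laid it lengthwise on the card. The shank was about 8° off the gauge line (0.14 rad, limit 0.2) because a wrist joint reached its range limit, and the hand-in gave no verdict.

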